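Clear the stud and rock the angle gauge onto its mark

ROBOT

A 6-joint arm with a two-finger parallel gripper is mounted at the origin on the work surface. World frame = base frame: x ahead of the robot, y to its left, z up, the work surface at z = 0. Lengths are in m, angles in rad, forces in N, time in s.
With the tool pointing down it reaches from about 0.275 to 0.85 m from the base axis. Payload 5.2 kg.
Tool frame: the origin (TCP) lies midway between the tips of the shut fingers; the grasp point (between the pads) lies 19 mm behind it; z points along the fingers, y is the line along which they close (so a half turn about z gives the same grasp; the last joint's range is limited). The gripper opens to 85 mm and grips with 20 to 120 N. Pads are 22 mm wide; open, the fingers measure 114 mm over their backs; the gripper's body (76 mm by 85 mm) begins 54 mm behind the grasp point. The pads swing forward as they close: fully open they stand 13 mm farther back than shut.
Start: joints at [-1.507, 0.259, 1.535, -0, 1.348, -0.203], TCP at [0.145, -0.531, 0.231] pointing down, gripper open.
Joint ranges: [-3.14, 3.14], [-0.91, 2.08], [0.19, 2.58], [-1.22, 4.36], [0.22, 2.71], [-3.12, 3.12]. Speed limits (rad/s): [2.57, 2.57, 3.14, 3.14, 3.14, 3.14].

INTERFACE

Orientations are given as a unit quaternion [w, x, y, z].
In Python, from rig import r, fingers, readout, capture, get_calibration, models gives the robot as it stands. Calls block until the motion is done:
- r.reach(position, orientation): joint-space move of the TCP to a pose.
- r.move_straight(position, rotation=None, vel=0.15): straight line of the TCP; rotation=None keeps the orientation; vel is the mean speed in m/s.
- r.move_j(angles): joint-space move.
- fingers.open_jaws() and fingers.close(strength=None): open the fingers fully, or close them until they stop; strength is the grip in N (None keeps the last).
- r.hold(seconds).
- r.solve_ik(position, orientation): joint angles nearest the present ones, or None.
- readout.sense(): the state.
- capture(name): name is "scene" or "top" or "wrist"; returns the picture (420x560x3 uint8, blue, green, red); there is no depth.
- get_calibration(name): a dict with "fx", "fy", "cx", "cy" (pixels), "R" (3x3) and "t" (3): a world point X has camera coordinates R X + t; the wrist camera has in their place "mount" (4x4, takes a point from camera to tool coordinates, whose origin is the TCP and whose axes are the flange's). Camera axes: x right, y down, z forward; pixel columns grow to the right and rows downward; lengths in m; the calibration is good to about 2 mm. The wrist camera is an equidistant fisheye: a pixel r from the principal point sees the ray r / f radians off the axis. A picture is of the moment at which its call begins: read the wrist's pose just before it. get_calibration takes no time and is no camera call.
A pose or a line that the arm cannot do raises r.IKError and nothing moves.
- r.finish_job(): hands the job in; it is judged then, once.
Trained networks look in the newest picture that a camera, given by its name, has taken for a name from the list of things; names that differ only in an ending like _2 or _b are one class to them, and where a whole thing is asked for, a point or a joint stands for the part that bears it (a point fixed in the world has none). Each returns a list of dicts, best first, with "confidence" (0 to 1); they miss things now and then, are a little off and sometimes report something else, mostly with a low value. They report only what shows in the picture. A call takes as long as a camera call.
- models.masks_of(target, camera): "pixels" (420x560 bool, what is visible of it) and "pixel" ([column, row] in pixels, amid what is visible of it).
The state is a dict: "t": time; "joints": joint angles; "qd": joint speeds; "tau": joint torques, N m; "tcp_pos": TCP position; "ee_rot": TCP orientation; "contact_force": force on the tool from outside, world axes, zero at the start; "ft_torque": the same for the moment, N m; "grip_width": opening from 0.0 (shut) to 1.0 (fully open); "grip_force": force on a finger pad.
Only numpy, scipy, OpenCV 4.12 (cv2) and the standard library are available. Lean on these libraries where they do the work, as an engineer would, in place of code of your own. Each camera call takes 0.05 s, during which the arm holds its last target. There are 200 camera calls.

TASK

The round-topped stud is needed for an angle check: lift the wire-handled basket off it and hang the basket by its handle on the double hook, then let it go. Then take the angle gauge by its grip, stand its foot square across the middle of the stud's round top, and rock it there until its swinging pointer settles on the arrow mark of its dial. Finish while still holding it so, foot resting on the stud only and pointer still on the mark; do not tip the basket or gauge over, and leave everything else on the bench where it is.

Things in the scene. Friction and masses are not known exactly. Their poses are not given: they have to be found in the camera images.
- joist: Light timber offcut fixed to the bench, 90 (x) x 140 (y) x 45 mm high. Origin: centre of its underside, on the bench. It carries the stud.
- stud: Darker wooden rib fixed on the middle of the joist, 80 mm long along its own x, 24 mm wide, 22 mm high; its top is a half-round of 12 mm radius about a line 10 mm above its underside. Origin: centre of its underside, on the joist's top (45 mm above the bench). Same yaw as the joist.
- basket: Steel basket of bottle caps, 180 to 290 g, standing on the joist astride the stud on two 26 mm high runners. Tray 80 (x) x 100 (y) mm, rim 66 mm up. Fixed arched handle of 10 mm round bar: uprights at y = +-47 mm, level top bar along the basket's y, centre line 140 mm up. Pinch the bar's middle, fingers closing along x. Origin: centre underneath the runners.
- basket_handle (a point): Middle of the top bar of the basket's handle, on its centre line.
- hookstand: Dark steel stand fixed to the bench. Two parallel hooks (8 mm bar) point to its -x at y = +-27 mm, room for fingers between. Origin: on the bench under the hook seats. Hooks are shallow Vs open upward; tips 28 mm to -x of the seats, top 228 mm up; bar behind the seats 214 mm up. Post and crosspiece 220 mm high, 110-130 mm to +x; 12 mm foot plate x 65-165, y +-80 mm.
- hook_seat (a point): Midway between the two hooks' seats, 205 mm above the bench: where the middle of the handle bar's centre line comes to lie when the basket hangs (bar parallel to the stand's y axis).
- gauge: Angle gauge, about 370 to 550 g in all, standing on the bench: grey block 26 (x) x 96 (y) x 92 mm high with a flat foot; on top a black grip tab 20 (x) x 44 (y) mm, 92 to 128 mm above the foot. The dial is on its +x face, 88 mm across, centre 46 mm above the foot. Pinch the tab with the fingers closing along x. Origin: centre of the foot.
- pointer (a joint): Black pendulum needle on the dial, swinging freely about the gauge's x axis; it settles hanging straight down within about 1 s. Value: its angle in rad relative to the gauge, positive with its tip to the gauge's +y side, so it reads minus the gauge's roll about its own x. 0 with the gauge upright.
- index (a joint): Black arrow mark at the lower rim of the white dial, preset anew each time and stiff. Value: its angle in rad from the bottom of the dial, same sense as the pointer (positive to the gauge's +y side), 0.10 to 0.32. Pointer on mark = equal values. Up to 0.32 rad a centred gauge rocks on the stud clear of the joist.
- pointer_tip (a point): Tip of the pointer, 32 mm from the dial's pivot.
- mark_tip (a point): Inner tip of the arrow mark, 32 mm from the dial's pivot.
- jar: Bystander: glass jar, 64 mm diameter, 100 mm high; origin at the centre of its underside.
- can: Bystander: plain steel can, 66 mm diameter, 110 mm high; origin at the centre of its underside.
- wrench: Bystander: steel wrench, 180 mm long, lying flat along its x.
- screwdriver: Bystander: screwdriver, 200 mm long, lying along its x.
- collar: Bystander: steel collar, 40 mm diameter, 22 mm high.
- taperoll: Bystander: grey ring (tape roll), 48 mm diameter, 19 mm high.
- brush: Bystander: brush, 200 mm long, lying along its x.

How it is judged:
On the way, in this order (a step that is already met when the one before it is completed fails the run):
1. the basket hangs by its handle on both hooks, let go (contact force between basket and hookstand above 0.5 N and contact force between basket and the fingers below 0.05 N and distance between basket_handle and hook_seat below 0.025 m), for 0.3 s.
2. the gauge, held in the fingers, stands with its foot on the stud (contact force between gauge and stud above 0.3 N and contact force between gauge and the fingers above 1 N), for 0.2 s.
At the end, for the whole second after the job is handed in: Gauge held still in the fingers, foot on the stud (0.3-30 N) not the joist, centred within 20 mm across, 30 mm along, square within 0.25 rad, pointer within 0.06 rad of the mark; basket hangs untouched and upright (0.3 rad) on the hooks, handle within 25 mm of the seats' middle (all of step 2 and contact force between gauge and stud below 30 N and contact force between gauge and joist below 0.1 N and y of gauge in the frame of stud between -0.02 and 0.02 m and x of gauge in the frame of stud between -0.03 and 0.03 m and z of gauge in the frame of stud between 0.014 and 0.032 m and angle between the x axis of gauge and the x axis of stud, either way round below 0.25 rad and angle between the z axis of pointer_tip and the z axis of mark_tip, either way round below 0.06 rad and angular speed of gauge below 0.1 rad/s and contact force between basket and hookstand above 0.5 N and contact force between basket and the arm below 0.05 N and distance between basket_handle and hook_seat below 0.025 m and angle between basket's own z axis and vertical below 0.3 rad); the arm keeps its last pose, push and grip.
It fails at once if the basket or the gauge is tipped over (angle between any of basket, gauge's own z axis and vertical above 0.9 rad).
It fails at once if a bystander is displaced by more than 30 mm (distance of any of jar, can, wrench, screwdriver, collar, taperoll, brush from where it was at the start of the episode above 0.03 m).
It also fails if it takes over 64 s, if anything falls off the work surface, if the arm or the gripper's body presses on something with over 40 N, if the wrist force passes 120 N, or if a joint passes its speed limit or range.

## Working session

There is one attempt and no reset: what is moved stays moved. The work goes in short steps, each a Python script; the robot and the scene stay as the last script left them, time stands still between calls to the robot, and variables do not carry over. Pictures are saved under pics/ and viewed, at most 10 in all, crops included, and the job is handed in when it is done.

```bash
ls; mkdir -p pics
python3 - <<'E'
from rig import r, fingers, readout, capture, get_calibration, models
import cv2,numpy as np
print(readout.sense())
for n in ("scene","top"):
    cv2.imwrite(f"pics/{n}0.png",capture(n))
    c=get_calibration(n); print(n,{k:np.round(v,3).tolist() for k,v in c.items()})
    for t in ["joist","stud","basket","hookstand","gauge","index","pointer","jar","can"]:
        m=models.masks_of(t,n)
        for d in m[:1]:
            ys,xs=np.nonzero(d["pixels"]); print(t,round(d["confidence"],2),np.round(d["pixel"]),xs.min(),xs.max(),ys.min(),ys.max(),len(xs))
E
```

```text
pics
rig.py
{'t': 0.0, 'joints': array([-1.50681272e+00,  2.59339531e-01,  1.53609731e+00, -2.04895841e-05,
        1.34797981e+00, -2.02791428e-01]), 'qd': array([-0.00123693,  0.00032226,  0.00038654, -0.00044292, -0.00053745,
       -0.0006262 ]), 'tau': array([-1.60043099e-03, -4.46033370e+01, -2.90578651e+01, -3.62622250e-04,
        1.17322782e-02, -2.64860279e-05]), 'tcp_pos': array([ 0.14497778, -0.53000034,  0.23047084]), 'ee_rot': array([-9.10495146e-04,  9.91116353e-01,  1.32994523e-01,  5.32800145e-05]), 'contact_force': array([ 0.19524853, -0.29296637, -0.18474123]), 'ft_torque': array([-0.04695583, -0.01987521,  0.03827408]), 'grip_force': 0.0, 'grip_width': 1.0010137078683121}
scene {'fx': 427.064, 'fy': 427.064, 'cx': 288.947, 'cy': 204.746, 'R': [[0.308, 0.951, 0.012], [0.767, -0.24, -0.595], [-0.564, 0.192, -0.803]], 't': [-0.068, -0.358, 1.499]}
joist 0.6 [325. 220.] 308 365 200 235 943
basket 0.84 [338. 198.] 317 363 171 223 1580
hookstand 0.72 [445. 220.] 402 478 134 252 2864
gauge 0.89 [216. 233.] 199 239 218 251 1145
index 0.96 [216. 243.] 202 235 234 251 435
pointer 0.47 [215. 246.] 202 235 234 251 478
jar 0.63 [377. 267.] 363 394 246 285 883
can 0.87 [332. 288.] 319 349 268 310 1007
top {'fx': 511.47, 'fy': 511.47, 'cx': 285.089, 'cy': 203.069, 'R': [[0.027, -1.0, -0.01], [-0.988, -0.025, -0.15], [0.15, 0.014, -0.989]], 't': [-0.11, 0.56, 1.487]}
joist 0.81 [253. 228.] 216 265 200 231 503
stud 0.61 [315. 184.] 303 318 176 191 123
basket 0.75 [240. 208.] 217 257 195 225 1124
hookstand 0.66 [157. 175.] 125 188 152 213 2172
gauge 0.89 [350. 214.] 334 367 207 226 420
jar 0.85 [236. 147.] 222 244 134 160 457
can 0.8 [277. 139.] 265 286 125 154 546
```

Run:
```python
import cv2
a=cv2.imread("pics/scene0.png")[100:340,150:510]; b=cv2.imread("pics/top0.png")[90:270,100:420]
cv2.imwrite("pics/a.png",cv2.resize(a,None,fx=2.2,fy=2.2,interpolation=cv2.INTER_CUBIC))
cv2.imwrite("pics/b.png",cv2.resize(b,None,fx=2.5,fy=2.5,interpolation=cv2.INTER_CUBIC))
```

```text
(no output)
```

View pics/a.png

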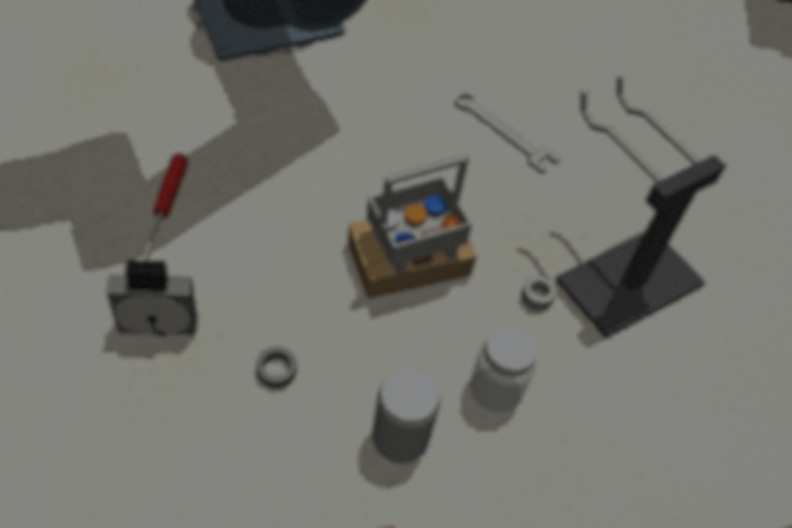

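View pics/b.png

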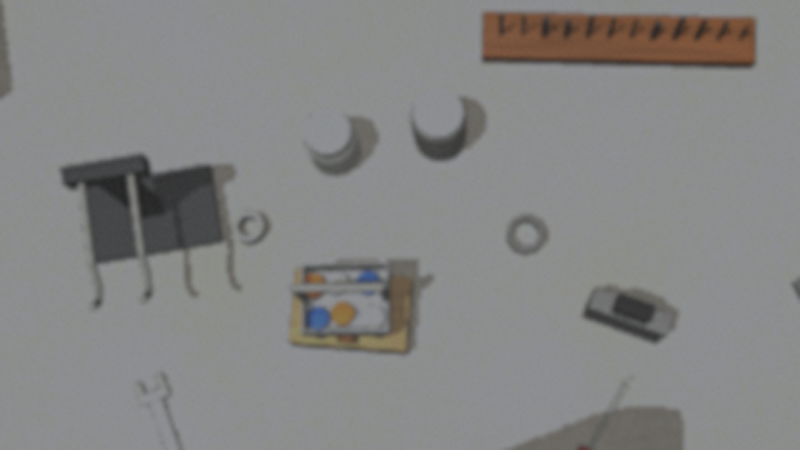

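```bash
cat > h.py <<'E'
import numpy as np, cv2
from itertools import product
from scipy.optimize import minimize
from scipy.spatial.transform import Rotation as Ro
from rig import r, fingers, readout, capture, get_calibration, models
def box(x0,x1,y0,y1,z0,z1): return np.array(list(product((x0,x1),(y0,y1),(z0,z1))))
def hk(y,w=.004):
    P=[(.115,.214),(.02,.214),(0,.196),(-.028,.224)]
    return [np.array([(a,y+s,c+t) for a,c in (p,q) for s in(-w,w) for t in(-w,w)]) for p,q in zip(P,P[1:])]
PARTS=dict(
 gauge=[box(-.013,.013,-.048,.048,0,.092),box(-.01,.01,-.022,.022,.09,.128)],
 joist=[box(-.045,.045,-.07,.07,0,.045)],
 stud=[box(-.04,.04,-.012,.012,.045,.055),box(-.04,.04,-.006,.006,.055,.067)],
 basket=[box(-.04,.04,-.05,.05,.026,.066),box(-.005,.005,-.052,.052,.135,.145),
   box(-.005,.005,-.052,-.042,.066,.145),box(-.005,.005,.042,.052,.066,.145)],
 hookstand=[box(.065,.165,-.08,.08,0,.012),box(.11,.13,-.012,.012,0,.22),box(.11,.13,-.04,.04,.2,.22)]+hk(.027)+hk(-.027))
def wristcal():
    s=readout.sense(); q=s["ee_rot"]; c=dict(get_calibration("wrist"))
    T=np.eye(4); T[:3,:3]=Ro.from_quat([q[1],q[2],q[3],q[0]]).as_matrix(); T[:3,3]=s["tcp_pos"]
    V=np.linalg.inv(T@np.array(c["mount"])); c["R"]=V[:3,:3]; c["t"]=V[:3,3]; c["fish"]=1; return c
def proj(c,X):
    p=np.asarray(X)@np.array(c["R"]).T+np.array(c["t"])
    if c.get("fish"):
        rr=np.linalg.norm(p[:,:2],axis=1)+1e-12; th=np.arctan2(rr,p[:,2]); n=p[:,:2]*(th/rr)[:,None]
    else: n=p[:,:2]/p[:,2:]
    return n*[c["fx"],c["fy"]]+[c["cx"],c["cy"]]
def ray(c,px,z):
    n=(np.array(px)-[c["cx"],c["cy"]])/[c["fx"],c["fy"]]
    if c.get("fish"):
        th=np.linalg.norm(n); d=np.r_[n/th*np.sin(th),np.cos(th)]
    else: d=np.r_[n,1]
    R=np.array(c["R"]); o=-R.T@np.array(c["t"]); d=R.T@d
    return o+d*(z-o[2])/d[2]
def render(c,parts,x,y,yaw,z0,ss=4):
    m=np.zeros((420*ss,560*ss),np.uint8); Rz=Ro.from_euler('z',yaw).as_matrix()
    for P in parts:
        uv=proj(c,P@Rz.T+[x,y,z0]); uv=np.round((uv+.5)*ss-.5).clip(-9000,9000).astype(np.int32)
        cv2.fillConvexPoly(m,cv2.convexHull(uv),255)
    return cv2.resize(m,(560,420),interpolation=cv2.INTER_AREA)/255.
def fit(name,views,p0,z0=0.):
    ms=[cv2.GaussianBlur(m.astype(float),(0,0),1.) for _,m in views]
    def cost(p):
        e=0
        for (c,_),m in zip(views,ms):
            k=cv2.GaussianBlur(render(c,PARTS[name],p[0],p[1],p[2]*3,z0),(0,0),1.)
            e+=np.abs(k-m).sum()/m.sum()
        return e/len(views)
    best=None
    for dy in (0,.3,-.3):
        s=np.array([p0[0],p0[1],(p0[2]+dy)/3])
        o=minimize(cost,s,method="Nelder-Mead",options=dict(initial_simplex=[s,s+[.03,0,0],s+[0,.03,0],s+[0,0,.08]],xatol=3e-4,fatol=1e-4))
        if best is None or o.fun<best.fun: best=o
    return np.r_[best.x[:2],best.x[2]*3],best.fun
E
python3 - <<'E'
from h import *
V={}
for n in ("scene","top"):
    capture(n); c=get_calibration(n)
    for t in ("basket","gauge","hookstand"):
        m=models.masks_of(t,n)
        if m: V.setdefault(t,[]).append((c,m[0]["pixels"]))
ct=get_calibration("top")
g={"basket":((236,205),.185,0),"gauge":((353,212),.12,-.25),"hookstand":((155,200),.2,.15)}
for t,(px,z,yaw) in g.items():
    p=ray(ct,px,z); print(t,p)
    z0=.045 if t=="basket" else 0
    print(fit(t,V[t],[p[0],p[1],yaw],z0), [fit(t,[v],[p[0],p[1],yaw],z0) for v in V[t]])
c=get_calibration("wrist"); print(c)
E
```

```text
basket [0.53207226 0.03513653 0.185     ]
(array([0.53195804, 0.03727126, 0.06617255]), np.float64(0.08354911525097665)) [(array([0.53306082, 0.03824804, 0.06412358]), np.float64(0.11312203251012302)), (array([0.53135671, 0.03682211, 0.05936435]), np.float64(0.047668100703433455))]
gauge [ 0.53008668 -0.28892942  0.12      ]
(array([ 0.52660209, -0.28927968, -0.34371563]), np.float64(0.08253311721234248)) [(array([ 0.52539128, -0.28981263, -0.32223402]), np.float64(0.06697567273204)), (array([ 0.52691073, -0.28833333, -0.35253679]), np.float64(0.08560793626126884))]
hookstand [0.53783312 0.2516713  0.2       ]
(array([0.53116001, 0.26549852, 0.22207548]), np.float64(2.2512070962282396)) [(array([-1.06216688,  0.8116713 ,  8.39      ]), np.float64(1.0)), (array([0.53166192, 0.26682751, 0.20350449]), np.float64(0.047287334229945154))]
{'fx': 325.19226210127806, 'fy': 325.19226210127806, 'cx': 284.539822949049, 'cy': 214.0805886171313, 'mount': array([[ 1.60157915e-04, -9.46351850e-01, -3.23137973e-01,
         8.36275578e-02],
       [ 9.99999942e-01,  2.48737593e-04, -2.32827406e-04,
         7.78024761e-04],
       [ 3.00713208e-04, -3.23137917e-01,  9.46351835e-01,
        -1.41724553e-01],
       [ 0.00000000e+00,  0.00000000e+00,  0.00000000e+00,
         1.00000000e+00]])}
```

```bash
cat >> h.py <<'E'
def quat(xa,za):
    "tool orientation from its x and z axes in world"
    xa=np.array(xa,float); za=np.array(za,float); M=np.c_[xa,np.cross(za,xa),za]
    q=Ro.from_matrix(M).as_quat(); return [q[3],q[0],q[1],q[2]]
def ax(yaw): return np.array([np.cos(yaw),np.sin(yaw),0]),np.array([-np.sin(yaw),np.cos(yaw),0])
def down(yaw,s=1): return quat(s*ax(yaw)[1],[0,0,-1])   # fingers close along x of a thing with this yaw
def dialview(pos,yaw,d=.27,a=np.radians(35)):
    gx,gy=ax(yaw); Z=np.array([0,0,1.])
    tx=np.cos(a)*gx-np.sin(a)*Z; tz=-np.sin(a)*gx-np.cos(a)*Z; e=a+np.arctan2(.323,.946)
    cam=np.array([pos[0],pos[1],.046])+gx*.013+d*(np.sin(e)*gx+np.cos(e)*Z)
    return cam-.0836*tx+.1417*tz,quat(tx,tz)
E
python3 - <<'E'
from h import *
B=[.532,.037,.063];G=[.5266,-.289,-.345];H=[.5315,.266,.2]
for d in (.24,.27,.3):
  for a in (0,10,20,35):
    p,q=dialview(G,G[2],d,np.radians(a)); s=r.solve_ik(p,q); print("dial",d,a,p.round(3),None if s is None else np.round(s,2))
def t(n,p,q):
    s=r.solve_ik(p,q); print(n,None if s is None else np.round(s,2))
for s in (1,-1):
    t("grasp",[B[0],B[1],.166],down(B[2],s)); t("hang",[H[0],H[1],.186],down(H[2],s))
    gx=ax(H[2])[0]; t("pre",[H[0]-.13*gx[0],H[1]-.13*gx[1],.23],down(H[2],s))
    t("gauge",[G[0],G[1],.095],down(G[2],s)); t("place",[B[0],B[1],.17],down(B[2],s)); t("placepi",[B[0],B[1],.17],down(B[2]+np.pi,s))
E
```

```text
dial 0.24 0 [ 0.533 -0.291  0.131] [-0.68  0.44  1.53 -0.    1.18  1.23]
dial 0.24 10 [ 0.547 -0.296  0.131] [-0.65  0.57  1.32 -0.05  1.42  1.28]
dial 0.24 20 [ 0.561 -0.301  0.128] [-0.62  0.72  1.1  -0.09  1.66  1.31]
dial 0.24 35 [ 0.58  -0.308  0.119] [-0.58  0.96  0.75 -0.15  2.03  1.31]
dial 0.27 0 [ 0.542 -0.295  0.16 ] [-0.68  0.43  1.47 -0.    1.24  1.24]
dial 0.27 10 [ 0.561 -0.301  0.157] [-0.64  0.58  1.25 -0.05  1.49  1.28]
dial 0.27 20 [ 0.579 -0.308  0.152] [-0.61  0.74  1.01 -0.09  1.73  1.31]
dial 0.27 35 [ 0.603 -0.316  0.137] [-0.58  1.01  0.6  -0.16  2.12  1.3 ]
dial 0.3 0 [ 0.551 -0.298  0.188] [-0.67  0.42  1.4  -0.    1.31  1.24]
dial 0.3 10 [ 0.574 -0.306  0.184] [-0.63  0.58  1.17 -0.05  1.56  1.29]
dial 0.3 20 [ 0.596 -0.314  0.175] [-0.6   0.76  0.91 -0.09  1.81  1.31]
dial 0.3 35 [ 0.626 -0.325  0.155] [-0.57  1.08  0.42 -0.16  2.24  1.28]
grasp [-0.14  0.28  1.67 -0.    1.19 -0.2 ]
hang [ 0.28  0.37  1.49 -0.    1.28  0.08]
pre [ 0.3   0.11  1.72 -0.    1.31  0.1 ]
gauge [-0.69  0.47  1.58 -0.    1.09 -0.34]
place [-0.14  0.28  1.67 -0.    1.2  -0.2 ]
placepi [-0.14  0.28  1.67 -0.    1.2   2.94]
grasp [-0.14  0.28  1.67 -0.    1.19  2.94]
hang [ 0.28  0.37  1.49 -0.    1.28 -3.07]
pre [ 0.3   0.11  1.72 -0.    1.31 -3.04]
gauge [-0.69  0.47  1.58 -0.    1.09  2.8 ]
place [-0.14  0.28  1.67 -0.    1.2   2.94]
placepi [-0.14  0.28  1.67 -0.    1.2  -0.2 ]
```

Run:
```python
from h import *
G=[.5266,-.289,-.345]
p,q=dialview(G,G[2],.27)
r.reach(p+[0.02,0,.12],q); r.move_straight(p,vel=.25)
c=wristcal(); im=capture("wrist"); cv2.imwrite("pics/w1.png",im); np.save("w1.npy",c,allow_pickle=True)
gx,gy=ax(G[2]); o=np.array([G[0],G[1],.046])+.014*gx
V=[]
for t in ("gauge","index","pointer"):
    for d in models.masks_of(t,"wrist")[:1]:
        ys,xs=np.nonzero(d["pixels"]); print(t,d["confidence"],d["pixel"],len(xs),xs.min(),xs.max(),ys.min(),ys.max())
        if t=="gauge": V=[(c,d["pixels"])]
print(fit("gauge",V,G)); print("centre",proj(c,[o]))
u=proj(c,[o])[0].astype(int); k=70
cv2.imwrite("pics/w1c.png",cv2.resize(im[max(0,u[1]-k):u[1]+k,u[0]-k:u[0]+k],None,fx=4,fy=4,interpolation=cv2.INTER_CUBIC))
print(readout.sense()["t"])
```

```text
index 0.67 [284.9, 218.1] 7061 232 337 172 257
pointer 0.79 [283.4, 202.8] 246 277 290 179 215Traceback (most recent call last):
  File "<stdin>", line 12, in <module>
  File "h.py", line 51, in fit
    o=minimize(cost,s,method="Nelder-Mead",options=dict(initial_simplex=[s,s+[.03,0,0],s+[0,.03,0],s+[0,0,.08]],xatol=3e-4,fatol=1e-4))
    res = _minimize_neldermead(fun, x0, args, callback, bounds=bounds,
                               **options)
    fsim[k] = func(sim[k])
              ~~~~^^^^^^^^
    fx = function(np.copy(x), *(wrapper_args + args))
  File "h.py", line 47, in cost
    return e/len(views)
           ~^~~~~~~~~~~
ZeroDivisionError: division by zero
```

```bash
cat >> h.py <<'E'
def rectify(im,c,o,ey,ez,half=.05,n=600):
    g=np.linspace(-half,half,n); Y,Z=np.meshgrid(g,-g)
    uv=proj(c,(o+Y[...,None]*ey+Z[...,None]*ez).reshape(-1,3)).astype(np.float32).reshape(n,n,2)
    return cv2.remap(im,uv[...,0],uv[...,1],cv2.INTER_CUBIC)
E
python3 - <<'E'
from h import *
c=np.load("w1.npy",allow_pickle=True).item(); im=cv2.imread("pics/w1.png")
G=[.5266,-.289,-.345]; gx,gy=ax(G[2]); o=np.array([G[0],G[1],.046])+.014*gx
cv2.imwrite("pics/w1c.png",cv2.convertScaleAbs(rectify(im,c,o,gy,np.array([0,0,1.])),alpha=1.6))
print(readout.sense()["t"])
E
```

```text
4.2
```

View pics/w1c.png

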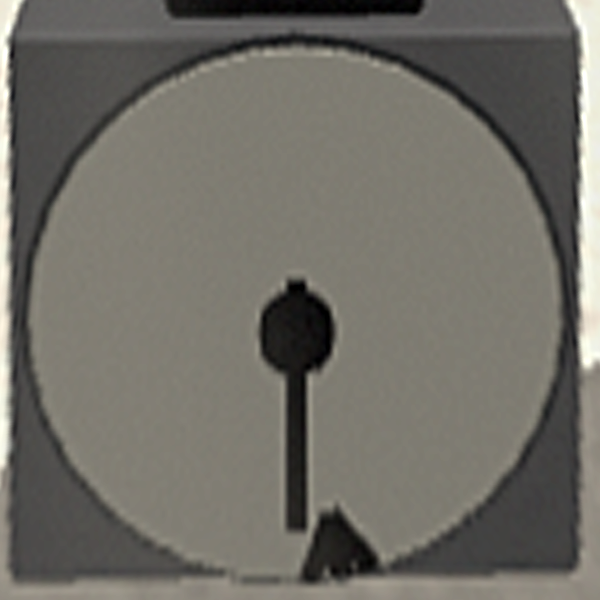

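Run:
```python
from h import *
c=np.load("w1.npy",allow_pickle=True).item(); im=cv2.imread("pics/w1.png")
G=[.5266,-.289,-.345]; gx,gy=ax(G[2]); o=np.array([G[0],G[1],.046])+.014*gx
g=cv2.cvtColor(rectify(im,c,o,gy,np.array([0,0,1.])),cv2.COLOR_BGR2GRAY).astype(np.float32)
for cy in (308,312,317,324):
    th=np.linspace(-.5,.7,601); out=[]
    for rad in (198,206,214,222,230,238,246,252):
        l=cv2.remap(g,(295.5+rad*np.sin(th)).astype(np.float32)[None],(cy+rad*np.cos(th)).astype(np.float32)[None],cv2.INTER_LINEAR)[0]
        bg=np.median(l); w=np.clip(bg-l-12,0,None); w[th<.06]=0 
        out.append((rad,round(float((w*th).sum()/w.sum()),3) if w.sum()>0 else None,round(float((w>15).sum()*.002),2)))
    print(cy,out)
```

```text
308 [(198, 0.06, 0.0), (206, 0.173, 0.06), (214, 0.167, 0.13), (222, 0.168, 0.16), (230, 0.169, 0.19), (238, 0.175, 0.22), (246, 0.183, 0.24), (252, 0.187, 0.25)]
312 [(198, 0.202, 0.0), (206, 0.171, 0.11), (214, 0.171, 0.14), (222, 0.172, 0.18), (230, 0.174, 0.21), (238, 0.181, 0.24), (246, 0.187, 0.25), (252, 0.192, 0.26)]
317 [(198, 0.178, 0.1), (206, 0.174, 0.14), (214, 0.175, 0.17), (222, 0.175, 0.2), (230, 0.182, 0.23), (238, 0.189, 0.25), (246, 0.195, 0.26), (252, 0.2, 0.27)]
324 [(198, 0.18, 0.14), (206, 0.181, 0.17), (214, 0.181, 0.2), (222, 0.187, 0.23), (230, 0.193, 0.26), (238, 0.198, 0.27), (246, 0.206, 0.28), (252, 0.21, 0.25)]
```

Run:
```python
from h import *
B=[.532,.037,.063];H=[.5315,.266,.2]
s=readout.sense(); r.move_straight(s["tcp_pos"]+[.02,0,.15],vel=.3)
r.reach([B[0],B[1],.29],down(B[2]))
def look(t,p0,z0=0):
    d=models.masks_of(t,"wrist")
    if d: print(t,d[0]["confidence"],d[0]["pixels"].sum(),fit(t,[(c,d[0]["pixels"])],p0,z0))
c=wristcal(); im=capture("wrist"); cv2.imwrite("pics/w2.png",im)
look("basket",B,.045); look("hookstand",H)
gx=ax(H[2])[0]
r.reach([.45,.19,.32],down(H[2])); c=wristcal(); im=capture("wrist"); cv2.imwrite("pics/w3.png",im); look("hookstand",H)
print(readout.sense()["t"])
for p in PARTS["hookstand"]:
    uv=proj(c,p@Ro.from_euler('z',H[2]).as_matrix().T+[H[0],H[1],0])
    cv2.polylines(im,[cv2.convexHull(uv.astype(np.int32))],True,(0,255,0),1)
cv2.imwrite("pics/w3o.png",im)
```

```text
Traceback (most recent call last):
host.IKError: the arm cannot follow that straight line within its joint ranges
```

Run:
```python
from h import *
B=[.532,.037,.063];H=[.5315,.266,.2]
s=readout.sense(); r.move_straight(s["tcp_pos"]+[0,0,.1],vel=.3)
r.reach([B[0],B[1],.29],down(B[2]))
def look(t,p0,z0=0):
    d=models.masks_of(t,"wrist")
    if d: print(t,d[0]["confidence"],d[0]["pixels"].sum(),fit(t,[(c,d[0]["pixels"])],p0,z0))
c=wristcal(); im=capture("wrist"); cv2.imwrite("pics/w2.png",im)
look("basket",B,.045); look("hookstand",H)
r.reach([.45,.19,.32],down(H[2])); c=wristcal(); im=capture("wrist"); cv2.imwrite("pics/w3.png",im); look("hookstand",H)
print(readout.sense()["t"])
for p in PARTS["hookstand"]:
    uv=proj(c,p@Ro.from_euler('z',H[2]).as_matrix().T+[H[0],H[1],0])
    cv2.polylines(im,[cv2.convexHull(uv.astype(np.int32))],True,(0,255,0),1)
cv2.imwrite("pics/w3o.png",im)
```

```text
basket 0.92 8249 (array([0.53303665, 0.03834941, 0.04557974]), np.float64(0.026771670942977062))
hookstand 0.96 3566 (array([0.53321423, 0.26921393, 0.20129925]), np.float64(0.02413457033820558))
hookstand 0.68 91 (array([ 1.0715,  0.356 , -1.24  ]), np.float64(1.0))
7.0583
```

View pics/w3o.png

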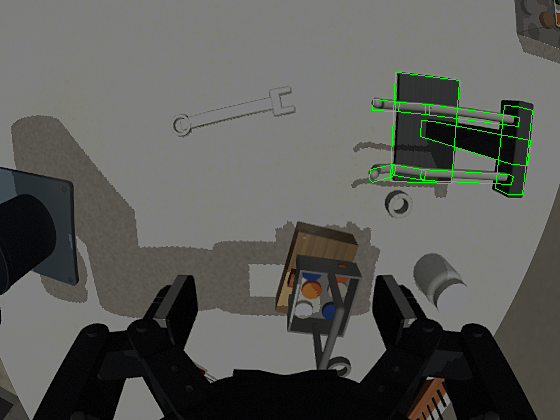

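```bash
python3 - <<'E'
from h import *
B=[.5328,.038,.05];H=[.5325,.268,.201]; gx=ax(H[2])[0]
P=lambda d,z: np.array([H[0],H[1],0])+d*gx+[0,0,z-.019]
r.reach([B[0],B[1],.26],down(B[2])); r.move_straight([B[0],B[1],.166],vel=.15)
fingers.close(60); s=readout.sense(); print(s["grip_width"],s["grip_force"],s["t"],s["contact_force"])
r.move_straight([B[0],B[1],.246],vel=.1); s=readout.sense(); print(s["contact_force"],s["grip_width"])
r.move_straight(P(-.13,.25),down(H[2]),vel=.12); r.hold(.3)
c=wristcal(); cv2.imwrite("pics/w4.png",capture("wrist")); cv2.imwrite("pics/s4.png",capture("scene")[100:320,260:500])
for t,z in (("joist",0),("stud",0)):
    d=models.masks_of(t,"wrist"); 
    if d: print(t,d[0]["confidence"],d[0]["pixels"].sum(),fit(t,[(c,d[0]["pixels"])],B,0))
print(readout.sense()["t"])
E
python3 -c "
import cv2
a=cv2.imread('pics/s4.png');b=cv2.imread('pics/w4.png')
cv2.imwrite('pics/v4.png',cv2.hconcat([cv2.resize(a,(400,367)),cv2.resize(b,(400,367))]))"
```

```text
0.09138481070601427 58.45845937728882 9.2917 [-1.41480475 -0.9272324   2.64903457]
[ 0.65310458  0.27591434 -2.88905831] 0.09232596373069811
joist 0.67 1175 (array([0.55836569, 0.04158134, 0.40822835]), np.float64(4.216482475323554))
12.9
```

View pics/v4.png

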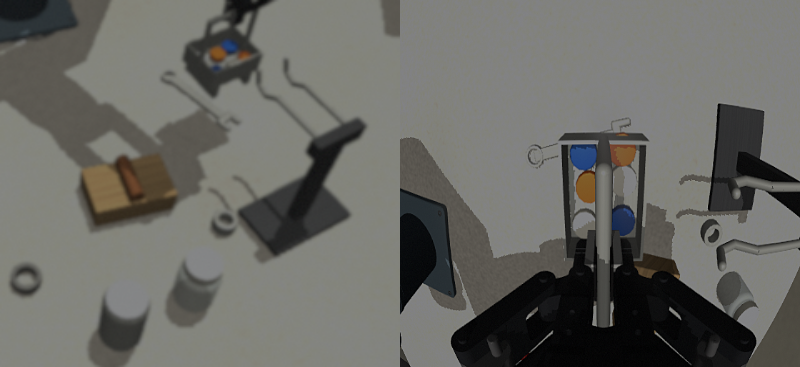

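Run:
```python
from h import *
H=[.5325,.268,.201]; gx=ax(H[2])[0]
P=lambda d,z: np.array([H[0],H[1],0])+d*gx+[0,0,z-.019]
r.move_straight(P(0,.248),vel=.1); r.move_straight(P(0,.206),vel=.05); s=readout.sense(); print(s["contact_force"],s["t"])
r.hold(.2); fingers.open_jaws(); r.hold(.4); s=readout.sense(); print(s["contact_force"],s["t"])
r.move_straight(P(0,.33),vel=.12)
cv2.imwrite("pics/s5.png",capture("scene")[100:320,260:500])
V=[]
for n in ("scene","top"):
    c=get_calibration(n); capture(n)
    for t in ("basket","joist","stud"):
        d=models.masks_of(t,n)
        if d: V.append((t,c,d[0]["pixels"])); print(n,t,d[0]["confidence"],d[0]["pixels"].sum())
for t,p0,z in (("basket",H,.065),("joist",[.533,.038,.05],0),("stud",[.533,.038,.05],0)):
    print(t,[np.round(np.r_[fit(t,[(c,m)],p0,z)],4) if 0 else fit(t,[(c,m)],p0,z) for k,c,m in V if k==t])
print(readout.sense()["t"])
a=cv2.imread('pics/s5.png'); cv2.imwrite('pics/v5.png',cv2.resize(a,None,fx=2.5,fy=2.5))
```

```text
[-3.65710095 -0.78726893  2.05600955] 15.3417
[-0.44145339  0.25663596  0.41068171] 16.675
scene basket 0.63 1437
scene joist 0.17 952
scene stud 0.83 244
top basket 0.8 1044
top joist 0.87 1180
top stud 0.74 262
basket [(array([0.53440062, 0.26239211, 0.21992004]), np.float64(0.19330367210780905)), (array([0.53317741, 0.2680104 , 0.18732606]), np.float64(0.1874423596554184))]
joist [(array([-0.86922222,  0.63244444,  4.13      ]), np.float64(1.0)), (array([ 0.52581439,  0.03842335, -0.04880139]), np.float64(0.2840216930724624))]
stud [(array([ 0.523187  ,  0.03847275, -0.08669588]), np.float64(0.09922058753227833)), (array([ 0.52685033,  0.03759619, -0.07139752]), np.float64(0.10045795224529357))]
18.3083
```

View pics/v5.png

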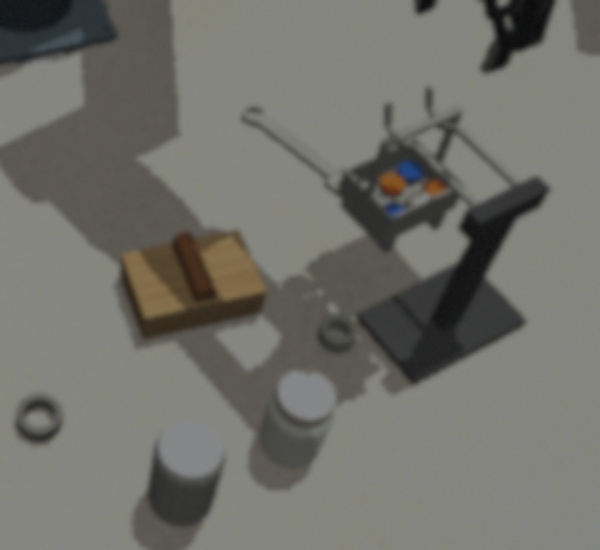

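Run:
```python
from h import *
S=[.526,.038,-.075];G=[.5266,-.289,-.345]
def look(t,p0):
    d=models.masks_of(t,"wrist")
    if d: print(t,d[0]["confidence"],d[0]["pixels"].sum(),fit(t,[(c,d[0]["pixels"])],p0))
r.reach([S[0],S[1],.29],down(S[2])); c=wristcal(); cv2.imwrite("pics/w6.png",capture("wrist")); look("stud",S); look("joist",S)
r.reach([G[0],G[1],.28],down(G[2])); c=wristcal(); cv2.imwrite("pics/w7.png",capture("wrist")); look("gauge",G)
print(readout.sense()["t"])
```

```text
stud 0.94 1556 (array([ 0.52815846,  0.03742929, -0.03390521]), np.float64(0.05204747694782631))
joist 0.75 6668 (array([ 0.5277251 ,  0.03795363, -0.05205586]), np.float64(0.2464377210225467))
gauge 0.79 2492 (array([ 0.52847551, -0.29008368, -0.33297782]), np.float64(0.05853488907007238))
20.7167
```

Run:
```python
from h import *
S=[.5275,.0378,-.045];G=[.528,-.2898,-.336];th=.178;zg=.097
r.reach([G[0],G[1],.2],down(G[2])); r.move_straight([G[0],G[1],zg],vel=.12)
f0=readout.sense()["contact_force"]
fingers.close(100); s=readout.sense(); print(s["grip_width"],s["grip_force"],s["t"],s["contact_force"]-f0)
r.move_straight([G[0],G[1],zg+.12],vel=.12); print(readout.sense()["contact_force"])
R=Ro.from_euler('ZX',[S[2],-th]).as_matrix(); n=R[:,2]; q=quat(R[:,1],-n)
foot=np.array([S[0],S[1],.055])+.012*n
tcp=lambda h: foot+n*zg+[0,0,h]
r.reach(tcp(.08),q); r.move_straight(tcp(.02),vel=.12); r.hold(.8)
cv2.imwrite("pics/s8.png",capture("scene")); c=get_calibration("scene"); d=models.masks_of("gauge","scene")
print(d[0]["confidence"],readout.sense()["t"],readout.sense()["contact_force"])
np.savez("pl.npz",tcp0=tcp(0),q=q,R=R,foot=foot)
im=cv2.imread("pics/s8.png")
u=cv2.resize(im[110:250,260:400],None,fx=4,fy=4,interpolation=cv2.INTER_CUBIC)
for P in PARTS["gauge"]:
    uv=proj(c,P@R.T+foot+[0,0,.02]); cv2.polylines(u,[cv2.convexHull(((uv-[260,110]+.5)*4).astype(np.int32))],True,(0,255,0),1)
cv2.imwrite("pics/v8.png",u)
```

```text
0.21864239709648614 98.38713884353638 22.7583 [-0.46921062 -0.46921372  2.54142821]
[-0.31478931  0.23260023 -4.36302899]
0.59 26.775 [-0.26007073 -0.26037244 -2.46348433]
```

View pics/v8.png

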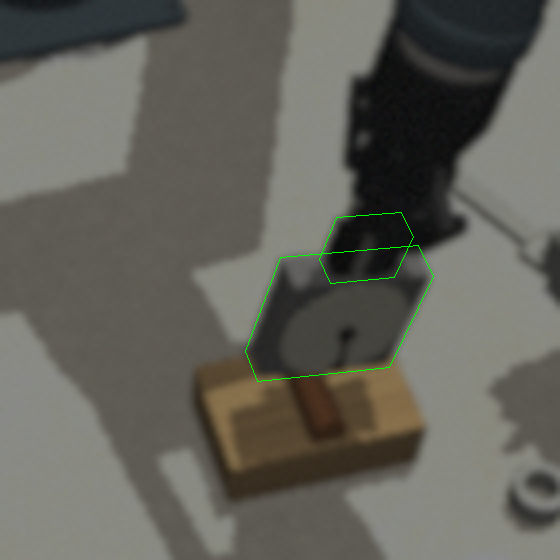

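Run:
```python
from h import *
d=np.load("pl.npz"); t0=d["tcp0"]
r.move_straight(t0+[0,0,.006],vel=.05); r.hold(.3)
f0=np.mean([(r.hold(.05),readout.sense()["contact_force"])[1] for _ in range(6)],0); print(f0)
for h in np.arange(.005,-.008,-.001):
    r.move_straight(t0+[0,0,h],vel=.01); r.hold(.15); f=np.mean([(r.hold(.03),readout.sense()["contact_force"])[1] for _ in range(4)],0)-f0
    print(round(h,4),f.round(1))
    if f[2]>5: break
r.hold(.8); s=readout.sense(); print(s["t"],s["contact_force"]-f0,s["tcp_pos"]-t0,s["ft_torque"],s["ee_rot"],d["q"])
cv2.imwrite("pics/s9.png",capture("scene"))
c=get_calibration("scene"); R=d["R"]; foot=d["foot"]
im=np.mean([capture("scene") for _ in range(8)],0).astype(np.uint8)
u=rectify(im,c,foot+R@[.014,0,.046],R[:,1],R[:,2]); cv2.imwrite("pics/v9.png",cv2.convertScaleAbs(u,alpha=1.6))
```

```text
[-0.06164405 -0.08575739 -3.79512964]
0.005 [-0.2  0.3  0.2]
0.004 [-0.  -0.  -0.2]
0.003 [0.4 0.3 0.6]
0.002 [-0.1  0.4 -0.3]
0.001 [ 0.2  0.2 -0.2]
0.0 [-0.7  0.9  5.2]
31.8083 [-0.68138677  1.83643659  9.80529195] [2.53097818e-04 2.90918946e-05 3.47063174e-04] [0.15743159 0.16438084 0.01321339] [ 0.06168238  0.71997099  0.68828982 -0.0639858 ] [ 0.06141955  0.71997546  0.68828427 -0.06424754]
```

View pics/v9.png

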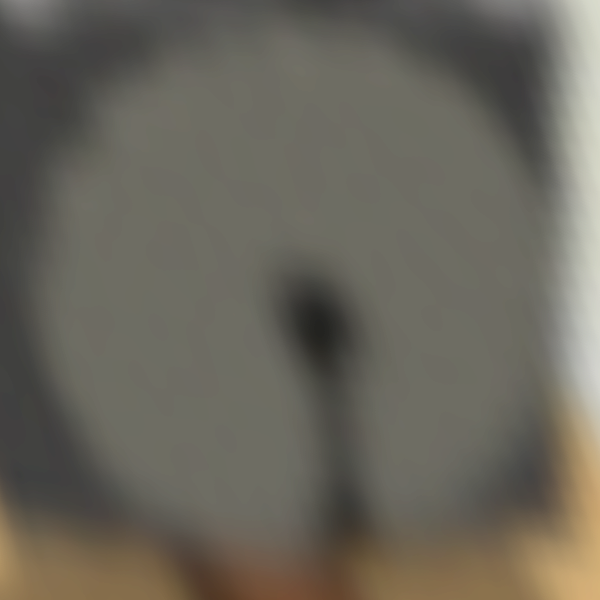

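Run:
```python
from h import *
for _ in range(3): r.hold(.3); s=readout.sense(); print(s["t"],s["contact_force"][2]+3.8,s["grip_force"])
if 2<s["contact_force"][2]+3.8<18: print(r.finish_job())
```

```text
32.5583 9.169546935884377 98.6997663974762
32.8583 8.043386685709102 98.69979858398438
33.1583 9.112456639874303 98.69980931282043
the job is handed in; nothing more can be done
None
```

I handed the job in at 33 s with the basket hanging on the double hook and the gauge held at a 0.178 rad tilt on the stud, pressing about 9 N; the last camera view shows the pointer on the mark, and no verdict came back.

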